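Find the full label cassette by its weight and load the feeder

ROBOT

A 7-joint arm with a two-finger parallel gripper is mounted at the origin on the work surface. World frame = base frame: x ahead of the robot, y to its left, z up, the work surface at z = 0. Lengths are in m, angles in rad, forces in N, time in s.
With the tool pointing down it reaches from about 0.35 to 0.9 m from the base axis. Payload 8.1 kg.
Tool frame: the origin (TCP) lies midway between the tips of the shut fingers; the grasp point (between the pads) lies ctrl.grip_depth behind it (ctrl.grip_depth is the distance from the TCP to the grasp point, in m); z points along the fingers, y is the line along which they close (so a half turn about z gives the same grasp; the last joint's range is limited). The gripper opens to 85 mm and grips with 20 to 120 N. Pads are 22 mm wide; open, the fingers measure 114 mm over their backs; the gripper's body (76 mm by 85 mm) begins 54 mm behind the grasp point. The pads swing forward as they close: fully open they stand 13 mm farther back than shut.
Start: joints at [1.105, 0.434, 0.025, 1.573, -0.012, 1.134, -0.075], TCP at [0.222, -0.584, 0.231] pointing down, gripper open.
Joint ranges: [-2.62, 2.62], [-0.44, 2.09], [-1.27, 1.32], [0.08, 2.57], [-1.32, 4.46], [0.12, 2], [-2.74, 2.74]. Speed limits (rad/s): [2.22, 2.22, 3.01, 3.01, 3.14, 3.14, 3.14].

INTERFACE

Orientations are given as a unit quaternion [x, y, z, w].
In Python, from cell import ctrl gives the robot as it stands.
- The arm moves only by the tool jog_arm, never from a script. Its argument "rows" is a list that holds one entry, the list of rows, each a list of 5 numbers: the shift along the tool's x, y, z in m, then the turn about the tool's z in rad, then the opening in per cent of the stroke, from 0 (shut) to 100 (fully open). In form: [[[x, y, z, spin, jaw], ...]]. A call has 1 to 8 rows; each row is the pose to reach, as a shift and turn from the pose commanded when the call began, along the tool's axes at that moment; what a row does not reach only later rows make up. A row lasts 1/10 s, in which the tool goes at most 50 mm and 8.59 degrees, less where a joint would pass 70% of its speed; a pose out of reach is approached as far as the arm can. A call with a gripper value outside its range is refused whole. The fingers move at their own pace and stop on an object; the grip force is fixed at half the most. Time passes only in rows, so rows that repeat a pose let the fingers close. It gives the time, the measured TCP pose, the force, the opening and the grip force at its end, in the units of the state.
- ctrl.state(): the state, without advancing time (a new reading comes with each control period).
- ctrl.read_camera(name): name is "scene" or "top"; returns the picture (400x640x3 uint8, red, green, blue); there is no depth.
- ctrl.calibration(name): a dict with "intrinsics" (3x3 intrinsics, pixels), "xyz" and "rotation" of the camera in the world. Camera axes: x right, y down, z forward; pixel columns grow to the right and rows downward; lengths in m; the calibration is good to about 2 mm. A picture is of the moment at which its call begins. calibration takes no time and is no camera call.
- ctrl.finish_job(): hands the job in; it is judged then, once.
Trained networks look in the newest picture that a camera, given by its name, has taken for a name from the list of things; names that differ only in an ending like _2 or _b are one class to them, and where a whole thing is asked for, a point or a joint stands for the part that bears it (a point fixed in the world has none). Each returns a list of dicts, best first, with "score" (0 to 1); they miss things now and then, are a little off and sometimes report something else, mostly with a low value. They report only what shows in the picture. A call takes as long as a camera call.
- ctrl.search_frame(camera, target): "xyz" ([x, y, z] in m, in world coordinates, good to about 4 mm: the middle of the surface that is visible of it).
The state is a dict: "time": time; "joint_positions": joint angles; "qvel": joint speeds; "effort": joint torques, N m; "tool_pos": TCP position; "tcp_rot": TCP orientation; "wrist_force": force on the tool from outside, world axes, zero at the start; "moment": the same for the moment, N m; "gripper_width": finger opening in m; "gripper_force": force on a finger pad.
Only numpy, scipy, OpenCV 4.12 (cv2) and the standard library are available. Lean on these libraries where they do the work, as an engineer would, in place of code of your own. Each camera call takes 0.05 s, during which the arm holds its last target. There are 200 camera calls.

TASK

One of the three identical label cassettes in the sloped rack is still full; the other two are spent and weigh far less. Feel which one is full and stand it upright in the well of the label feeder, so that it sits flat on the yellow sprung floor and the floor sinks under it. Leave both spent cassettes standing each in its own compartment as at the start, do not drop any cassette, and leave everything else on the bench where it is.

Things in the scene. Friction and masses are not known exactly. Their poses are not given: they have to be found in the camera images.
- cassette_a: opaque white label cassette, orange top, one of three. A box 64 (its x) x 40 (its y) x 80 (its z) mm; origin at the centre of its underside. Starts in the rack, tilted with it, its x up the slope; grasp it across its 40 mm (y). All three look alike: one is full (about 0.46 kg), two are spent (about 0.13 kg), what is inside cannot be seen
- cassette_b: opaque white label cassette, orange top, one of three. A box 64 (its x) x 40 (its y) x 80 (its z) mm; origin at the centre of its underside. Starts in the rack, tilted with it, its x up the slope; grasp it across its 40 mm (y). All three look alike: one is full (about 0.46 kg), two are spent (about 0.13 kg), what is inside cannot be seen
- cassette_c: opaque white label cassette, orange top, one of three. A box 64 (its x) x 40 (its y) x 80 (its z) mm; origin at the centre of its underside. Starts in the rack, tilted with it, its x up the slope; grasp it across its 40 mm (y). All three look alike: one is full (about 0.46 kg), two are spent (about 0.13 kg), what is inside cannot be seen
- rack: blue sloped rack, fixed; origin on the bench under the middle of the slope. Three compartments side by side along its y (centres at -86, 0, +86 mm), each 82 mm wide and 70 mm deep along the slope. The floor's normal leans 24 deg to the rack's -x (towards the robot). All walls stand 35 mm above the sloped floor, square to it
- slope_mid (a point): middle of the rack's sloped floor, 50 mm above the rack's origin; axes as the rack's. The cassettes stand on this floor 2.5 mm downhill of its middle, so their tops lean 24 deg towards the robot
- lamp_bar (a point): centre of the aluminium lamp bar that overhangs the rack: 36 (x) x 288 (y) x 20 (z) mm, at x = +28, z = 213 mm from the rack's origin, on two end posts at y = +-139 mm, x = 6 to 51 mm; axes as the rack's
- feeder: grey and black label feeder fixed to the bench, on the robot's left or right. Origin at its underside, below the centre of its well. Grey block 150 (x) x 120 (y) x 65 mm high with an open well 80 (x) x 56 (y) mm in its top, centred on the origin; a black head 95 mm high stands at x = +75 to +130 mm. A cassette goes in upright, its 64 mm along the feeder's x (either way round)
- pan_seat (a point): centre of the top of the feeder's yellow sprung floor, 40 mm above the bench when unloaded, 25 mm below the rim of the well; moves down with the floor; axes as the feeder's
- pan (a joint): how far the sprung floor has sunk (m): 0 empty or under a spent cassette, about 0.011 under the full one, 0.016 at most
- dispenser: black tape dispenser, 150 x 75 x 88 mm, fixed; stands on the other side from the feeder; origin at the centre of its underside; leave alone
- cleaner: can of cleaner with a green band, 52 mm across, 120 mm high; origin at the centre of its underside; leave alone
- label_roll: white label roll lying flat, 84 mm across, 50 mm high; origin at the centre of its underside; leave alone
- screwdriver: screwdriver, 160 mm, lying along its x, about 30 mm thick at most; leave alone
- mouse: computer mouse, 100 x 60 x 28 mm; leave alone
- pen_cup: dark steel cup, 72 mm across, 100 mm high; leave alone
- spares_bin: blue bin with one divider, 120 (x) x 160 (y) x 75 mm, behind the rack; leave alone

How it is judged:
By the outcome, as a careful person would: the job done as asked, in the order asked, and still so for the second after the job is handed in, with the robot touching nothing.
It also fails if it takes over 58 s, if anything falls off the work surface, if the arm or the gripper's body presses on something with over 40 N, if the wrist force passes 120 N, or if a joint passes its speed limit or range.

## Working session

There is one attempt and no reset: what is moved stays moved. The work goes in short steps, Python scripts to look and compute and a tool call to move; the robot and the scene stay as the last step left them, time stands still between calls to the robot, and variables do not carry over. Pictures are saved under pics/ and viewed, at most 10 in all, crops included, and the job is handed in when it is done.

Besides the shell and the picture viewer there is one more tool, called after "Request:" by a JSON object that holds its "api" and its "payload". jog_arm: Moves the arm, as the interface text tells. Its arguments: {"type":"object","properties":{"rows":{"type":"array","items":{"type":"array","items":{"type":"array","items":{"type":"number"}}}}},"required":["rows"]}

```bash
mkdir -p pics; ls
python3 - <<'E'
from cell import ctrl
import cv2,numpy as np
s=ctrl.state()
for k,v in s.items(): print(k,np.round(v,4))
print(ctrl.grip_depth)
for c in("scene","top"):
    im=ctrl.read_camera(c); cv2.imwrite(f"pics/{c}0.png",im[:,:,::-1]); cal=ctrl.calibration(c); print(c,cal)
    for t in ["cassette_a","rack","feeder","lamp_bar","pan_seat"]:
        try: print(t,[(np.round(d["xyz"],3),round(d["score"],2)) for d in ctrl.search_frame(c,t)])
        except Exception as e: print(t,e)
E
```

```text
pics
time 0.0
joint_positions [ 1.1054  0.4353  0.025   1.5741 -0.0116  1.134  -0.0751]
qvel [ 0.0016  0.0009  0.0019 -0.0002  0.     -0.0004  0.0003]
effort [ 5.00000e-04 -6.70466e+01  1.02560e+00 -3.16215e+01  1.56000e-02
  1.24000e-02  0.00000e+00]
tool_pos [ 0.2216 -0.5839  0.2305]
tcp_rot [ 9.836e-01  1.804e-01 -2.000e-04 -8.000e-04]
wrist_force [ 0.3806 -0.4123  0.0326]
moment [-0.0535  0.0058  0.0099]
gripper_force 0.0
gripper_width 0.0854
0.0187
scene {'intrinsics': array([[478.73887499,   0.        , 313.17898566],
       [  0.        , 478.73887499, 202.42942427],
       [  0.        ,   0.        ,   1.        ]]), 'xyz': array([1.44502397, 0.02287464, 1.12685721]), 'rotation': array([ 0.62860884,  0.69805305, -0.25815002, -0.22567993])}
cassette_a [(array([ 0.623, -0.063,  0.118]), 0.83), (array([0.616, 0.015, 0.116]), 0.72), (array([0.603, 0.104, 0.111]), 0.58)]
rack [(array([0.645, 0.026, 0.1  ]), 0.96)]
feeder [(array([0.51 , 0.304, 0.062]), 0.91)]
lamp_bar [(array([0.642, 0.028, 0.096]), 0.78)]
pan_seat [(array([0.42 , 0.311, 0.038]), 0.64)]
top {'intrinsics': array([[378.50745901,   0.        , 319.15812217],
       [  0.        , 378.50745901, 195.54783798],
       [  0.        ,   0.        ,   1.        ]]), 'xyz': array([ 0.49381756, -0.05590271,  1.22184409]), 'rotation': array([ 0.7159935 , -0.69537736,  0.05104097, -0.0346187 ])}
cassette_a [(array([ 0.6  , -0.07 ,  0.126]), 0.95), (array([0.58 , 0.103, 0.118]), 0.72), (array([0.592, 0.009, 0.117]), 0.7)]
rack [(array([0.63 , 0.023, 0.223]), 0.94), (array([0.46 , 0.105, 0.119]), 0.7)]
feeder [(array([0.454, 0.299, 0.064]), 0.77)]
lamp_bar [(array([0.624, 0.021, 0.222]), 0.86)]
pan_seat [(array([0.428, 0.307, 0.034]), 0.57), (array([0.746, 0.289, 0.058]), 0.45)]
```

Run:
```python
import cv2
a=cv2.imread("pics/top0.png");cv2.imwrite("pics/topz.png",cv2.resize(a[90:330,220:540][:, :],None,fx=2.5,fy=2.5,interpolation=cv2.INTER_CUBIC))
```

```text
(no output)
```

View pics/scene0.png

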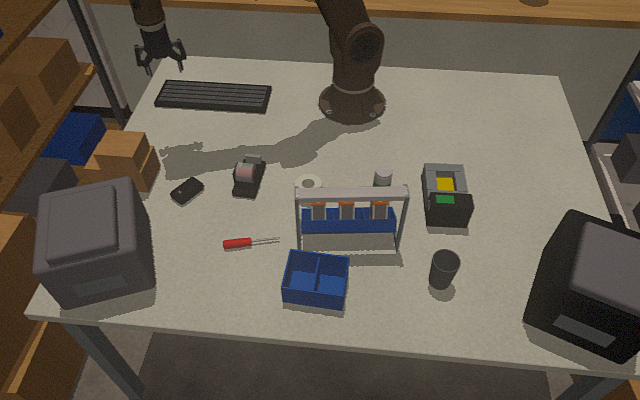

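View pics/top0.png

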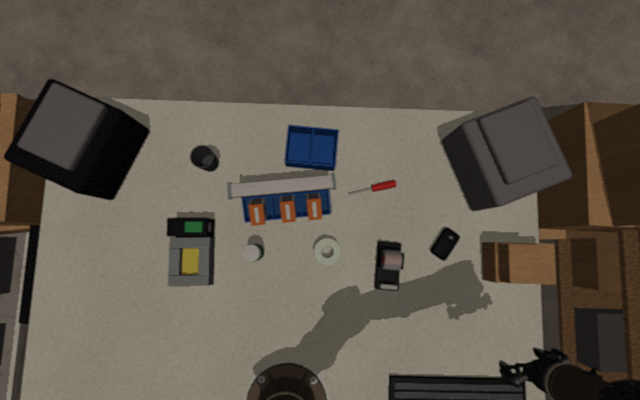

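The scene shows the rack centrally (top image about col 285, row 205), with the cleaner at (253,250) and roll at (327,250) in front of it. The feeder is on the robot's left at (190,255), and the arm is at the bottom right. I'll zoom in to pick corners.

Run:
```python
import cv2
a=cv2.imread("pics/top0.png");cv2.imwrite("pics/topz2.png",cv2.resize(a[160:300,155:350],None,fx=4,fy=4,interpolation=cv2.INTER_CUBIC))
```

```text
(no output)
```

View pics/topz2.png

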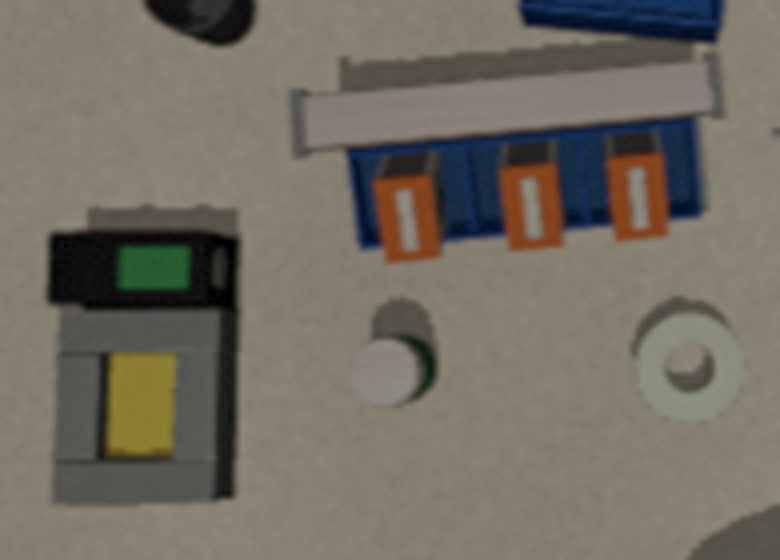

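Zoomed crop (4x, offset 155,160): lamp bar's light part spans about (304,98)–(711,112). The cassette tops are orange quads near (408,218), (532,207) and (637,195), and the feeder top is about (53..219, 310..501) with its well at (99..175, 353..461). Next I fit the poses to these corners.

```bash
cat > fit.py <<'E'
from cell import ctrl
import numpy as np
from scipy.spatial.transform import Rotation as R
from scipy.optimize import least_squares
cal=ctrl.calibration("top");K=cal["intrinsics"];Rc=R.from_quat(cal["rotation"]);t=cal["xyz"]
def proj(P):
    q=(np.atleast_2d(P)-t)@Rc.as_matrix()
    q=q@K.T; return q[:,:2]/q[:,2:]
def zm(p,f=4,o=(155,160)): return (np.array(p,float)+.5)/f-.5+np.array(o)
def place(p,L):
    c,s=np.cos(p[2]),np.sin(p[2]);L=np.atleast_2d(L)
    return np.c_[p[0]+c*L[:,0]-s*L[:,1],p[1]+s*L[:,0]+c*L[:,1],L[:,2]]
a=np.deg2rad(24);S,C=np.sin(a),np.cos(a)
def uw(u,w,y): return [-.0025*C+u*C-w*S,y,.05-.0025*S+u*S+w*C]
E
python3 - <<'E'
from fit import *
bar=np.array([[.046,.134,.223],[.010,.134,.223],[.046,-.134,.223],[.010,-.134,.223]])
barp=zm([(304,98),(304,150),(709,61),(711,112)])
cas=zm([[(375,180),(438,174),(440,256),(387,262)],[(501,167),(559,163),(562,246),(510,251)],[(608,155),(663,152),(667,235),(616,240)]])
def top(y,yaw):
    out=[]
    for u,v in [(.032,.02),(.032,-.02),(-.032,-.02),(-.032,.02)]:
        c,s=np.cos(yaw),np.sin(yaw); out.append(uw(c*u-s*v,.08,y+s*u+c*v))
    return np.array(out)
def res(p,full=True):
    r=[(proj(place(p,bar))-barp).ravel()]
    for i in range(3): r.append((proj(place(p,top(p[3+i],p[6+i])))-cas[i]).ravel())
    return np.concatenate(r+[p[6:]*20])
s=least_squares(res,[.62,.02,0,.086,0,-.086,0,0,0])
print("rack",np.round(s.x,4),"rms px",np.sqrt(np.mean(s.fun**2)));print(np.round(s.fun,1))
for i in range(3): print("cas",i,"base+topctr",place(s.x,[uw(0,0,s.x[3+i]),uw(0,.08,s.x[3+i]),uw(-.01,.066,s.x[3+i])]).round(4).tolist())
F=np.array([[.04,.06,.065],[.04,-.06,.065],[-.04,.06,.065],[-.04,-.06,.065],[-.075,.06,.065],[-.075,-.06,.065]])
Fp=zm([(59,353),(218,352),(55,461),(217,461),(53,501),(217,498)])
g=least_squares(lambda p:(proj(place(p,F))-Fp).ravel(),[.43,.3,0]);print("feeder",g.x.round(4),g.fun.round(1))
for n,pp in (("cleaner",(386,371)),("roll",(690,366))):
    z={"cleaner":.12,"roll":.05}[n]
    q=least_squares(lambda p:(proj([p[0],p[1],z])-zm([pp])).ravel(),[.45,.1]).x;print(n,q.round(3))
E
```

```text
rack [ 0.6125  0.0199  0.1246  0.0836 -0.0057 -0.0828 -0.0201 -0.0183 -0.0101] rms px 0.4820947638125889
[-0.1 -0.9  0.9 -0.5 -1.  -0.8 -0.1 -0.3  0.6 -0.2 -1.2  0.3  0.6  0.5
  0.1  0.1  0.1  0.2 -0.5  0.1  0.5  0.1 -0.1 -0.1 -0.   0.8  0.   0.4
  0.5  0.3 -0.3  0.2 -0.4 -0.4 -0.2]
cas 0 base+topctr [[0.5999, 0.1025, 0.049], [0.5676, 0.0985, 0.1221], [0.5642, 0.0981, 0.1052]]
cas 1 base+topctr [[0.611, 0.014, 0.049], [0.5787, 0.0099, 0.1221], [0.5753, 0.0095, 0.1052]]
cas 2 base+topctr [[0.6206, -0.0625, 0.049], [0.5883, -0.0666, 0.1221], [0.5849, -0.067, 0.1052]]
feeder [0.4276 0.3029 0.039 ] [-0.1 -0.7  0.4 -0.9 -0.1 -0.5  0.  -1.1 -0.   1.5 -0.2  1.6]
cleaner [0.458 0.111]
roll [ 0.466 -0.11 ]
```

```bash
cat > go.py <<'E'
# go.py x y z yaw : tool-frame shift and spin from here to each world goal (groups of 4)
import sys
from fit import *
s=ctrl.state();r=R.from_quat(s["tcp_rot"]);m=r.as_matrix();yaw=np.arctan2(m[1,0],m[0,0])
print("t",s["time"],"tcp",np.round(s["tool_pos"],4),"yaw",round(yaw,3),"zaxis",m[:,2].round(3),"F",np.round(s["wrist_force"],2),"M",np.round(s["moment"],2),"w",round(s["gripper_width"],4),"gf",round(float(s["gripper_force"]),1))
v=list(map(float,sys.argv[1:]))
for i in range(0,len(v),4): print("shift",r.inv().apply(np.array(v[i:i+3])-s["tool_pos"]).round(4),"spin",round(yaw-v[i+3],4))
E
cat >> fit.py <<'E'
RACK=[.6125,.0199,.1246];FEED=[.4276,.3029,.039];CY=dict(a=.0836,b=-.0057,c=-.0828)
E
python3 - <<'E'
from fit import *
for k in CY: print(k,place(RACK,[uw(-.015,.064,CY[k])]).round(4))
E
python3 go.py .575 -.072 .26 .11
```

```text
a [[0.5604 0.0976 0.1013]]
b [[0.5715 0.009  0.1013]]
c [[ 0.5811 -0.0675  0.1013]]
t 0.6 tcp [ 0.2218 -0.5843  0.2313] yaw 0.363 zaxis [ 0. -0. -1.] F [0.06 0.33 0.37] M [-0.04 -0.04 -0.  ] w 0.0852 gf 0.0
shift [ 0.512  -0.3537 -0.0287] spin 0.2527
```

Request:
{"api": "jog_arm", "payload": {"rows": [[[0.2,-0.14,-0.03,0.1,70],[0.51,-0.355,-0.03,0.25,70],[0.51,-0.355,-0.03,0.25,70],[0.51,-0.355,-0.03,0.25,70],[0.51,-0.355,-0.03,0.25,70],[0.51,-0.355,-0.03,0.25,70],[0.51,-0.355,-0.03,0.25,70],[0.51,-0.355,-0.03,0.25,70]]]}}

```text
time: 1.4
tool_pos: [0.4477, -0.2537, 0.2525]
tcp_rot: [0.998, 0.056, 0.0, 0.0]
wrist_force: [0.3, -1.0, -0.5]
gripper_width: 0.06
gripper_force: 0.0
```

```bash
python3 go.py .579 -.068 .26 .11
```

```text
t 1.4 tcp [ 0.4477 -0.2537  0.2525] yaw 0.113 zaxis [ 0.001 -0.001 -1.   ] F [ 0.33 -1.01 -0.49] M [-0.06 -0.04 -0.02] w 0.06 gf 0.0
shift [ 0.1514 -0.1698 -0.0075] spin 0.0026
```

Request:
{"api": "jog_arm", "payload": {"rows": [[[0.15,-0.17,-0.01,0,70],[0.15,-0.17,-0.01,0,70],[0.15,-0.17,-0.01,0,70],[0.15,-0.17,-0.01,0,70],[0.15,-0.17,-0.01,0,70],[0.15,-0.17,0.08,0,70],[0.15,-0.17,0.08,0,70],[0.15,-0.17,0.08,0,70]]]}}

```text
time: 2.2
tool_pos: [0.5731, -0.0694, 0.1671]
tcp_rot: [0.998, 0.057, -0.005, -0.0]
wrist_force: [-0.5, 0.4, 0.2]
gripper_width: 0.0597
gripper_force: 0.0
```

```bash
python3 go.py .579 -.068 .08 .11
python3 - <<'E'
from cell import ctrl
import cv2
a=ctrl.read_camera("scene")[:,:,::-1]
b=ctrl.read_camera("top")[:,:,::-1]
A=cv2.resize(a[130:280,280:480],None,fx=3,fy=3,interpolation=cv2.INTER_CUBIC)
B=cv2.resize(b[150:300,220:350][:, :],None,fx=3,fy=3,interpolation=cv2.INTER_CUBIC)[:, :200*1]
cv2.imwrite("pics/p1.png",A)
E
```

```text
t 2.2 tcp [ 0.5731 -0.0694  0.1671] yaw 0.113 zaxis [-0.009  0.    -1.   ] F [-0.47  0.41  0.24] M [-0.03  0.06 -0.02] w 0.0597 gf 0.0
shift [ 0.0068 -0.0006  0.0871] spin 0.0034
```

View pics/p1.png

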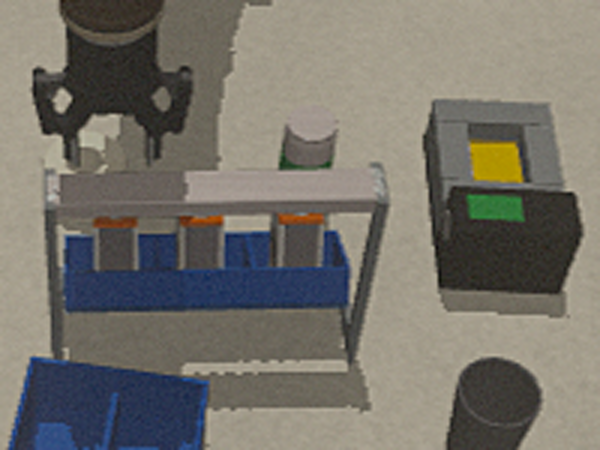

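The fingers straddle the right-hand cassette (crop cols 72/154, against a cassette at about 116) and are in front of the lamp bar. I'll go down now.

Request:
{"api": "jog_arm", "payload": {"rows": [[[0.005,0,0.02,0,70],[0.006,0,0.04,0,70],[0.006,0,0.06,0,70],[0.006,0,0.075,0,70],[0.006,0,0.087,0,70],[0.006,0,0.087,0,70]]]}}

```text
time: 2.9
tool_pos: [0.5831, -0.0692, 0.0855]
tcp_rot: [0.998, 0.056, 0.0, 0.0]
wrist_force: [-1.1, 0.3, 0.5]
gripper_width: 0.0599
gripper_force: 0.0
```

```bash
python3 go.py .579 -.068 .08 .11
```

```text
t 2.9 tcp [ 0.5831 -0.0692  0.0855] yaw 0.112 zaxis [ 0.001 -0.    -1.   ] F [-1.1   0.29  0.54] M [ 0.    0.01 -0.01] w 0.0599 gf 0.0
shift [-0.0039 -0.0017  0.0055] spin 0.0022
```

Request:
{"api": "jog_arm", "payload": {"rows": [[[-0.004,-0.001,0.005,0,70],[-0.004,-0.001,0.005,0,70],[-0.004,-0.001,0.005,0,40],[-0.004,-0.001,0.005,0,30],[-0.004,-0.001,0.005,0,30],[-0.004,-0.001,0.005,0,20],[-0.004,-0.001,0.005,0,20],[-0.004,-0.001,0.005,0,20]]]}}

```text
time: 3.7
tool_pos: [0.5789, -0.0684, 0.0808]
tcp_rot: [0.998, 0.056, 0.0, 0.0]
wrist_force: [-2.6, 0.5, 7.3]
gripper_width: 0.0395
gripper_force: 59.3
```

```bash
python3 go.py .579 -.068 .08 .11
```

```text
t 3.7 tcp [ 0.5789 -0.0684  0.0808] yaw 0.113 zaxis [ 0.001 -0.    -1.   ] F [-2.59  0.51  7.35] M [-0.04  0.38  0.  ] w 0.0395 gf 59.3
shift [ 0.0001 -0.0004  0.0008] spin 0.0027
```

Request:
{"api": "jog_arm", "payload": {"rows": [[[-0.001,0,-0.002,0,20],[-0.002,0,-0.005,0,20],[-0.004,0,-0.009,0,20],[-0.005,0,-0.012,0,20],[-0.0055,0,-0.0125,0,20],[-0.0055,0,-0.0125,0,20],[-0.0055,0,-0.0125,0,20],[-0.0055,0,-0.0125,0,20]]]}}

```text
time: 4.5
tool_pos: [0.5733, -0.0691, 0.0926]
tcp_rot: [0.998, 0.056, 0.0, 0.0]
wrist_force: [2.7, 0.5, 1.4]
gripper_width: 0.0398
gripper_force: 59.9
```

```bash
python3 go.py .579 -.068 .08 .11
```

```text
t 4.5 tcp [ 0.5733 -0.0691  0.0926] yaw 0.113 zaxis [ 0. -0. -1.] F [2.67 0.51 1.41] M [ 0.03 -0.26 -0.01] w 0.0398 gf 59.9
shift [ 0.0057 -0.0004  0.0126] spin 0.0027
```

Request:
{"api": "jog_arm", "payload": {"rows": [[[0.002,0,0,0,20],[0.002,0,-0.003,0,20],[0.001,0,-0.006,0,20],[0.0005,0,-0.008,0,20],[0.0005,0,-0.008,0,20],[0.0005,0,-0.008,0,20]]]}}

```text
time: 5.1
tool_pos: [0.5736, -0.069, 0.1006]
tcp_rot: [0.998, 0.056, 0.0, 0.0]
wrist_force: [-0.6, -0.6, -1.2]
gripper_width: 0.0396
gripper_force: 60.0
```

```bash
python3 go.py .579 -.068 .08 .11
```

```text
t 5.1 tcp [ 0.5736 -0.069   0.1006] yaw 0.113 zaxis [ 0. -0. -1.] F [-0.64 -0.58 -1.18] M [0.01 0.06 0.  ] w 0.0396 gf 60.0
shift [ 0.0055 -0.0004  0.0206] spin 0.0027
```

Lift reads about 1.2 N, so this one is spent. I'll put it back.

Request:
{"api": "jog_arm", "payload": {"rows": [[[0.001,0,0.004,0,20],[0.002,0,0.009,0,20],[0.004,0,0.014,0,20],[0.0055,0,0.018,0,20],[0.0055,0,0.02,0,20],[0.0055,0,0.0205,0,20],[0.0055,0,0.0205,0,20]]]}}

```text
time: 5.8
tool_pos: [0.5791, -0.0682, 0.0808]
tcp_rot: [0.998, 0.056, 0.0, 0.0]
wrist_force: [-5.5, 0.8, 11.2]
gripper_width: 0.0392
gripper_force: 60.7
```

```bash
python3 go.py .579 -.068 .08 .11
```

```text
t 5.8 tcp [ 0.5791 -0.0682  0.0808] yaw 0.113 zaxis [ 0. -0. -1.] F [-5.47  0.78 11.23] M [ 0.05  0.95 -0.02] w 0.0392 gf 60.7
shift [-0.0001 -0.0002  0.0008] spin 0.0027
```

Request:
{"api": "jog_arm", "payload": {"rows": [[[0,0,-0.001,0,50],[0,0,-0.001,0,70],[0,0,-0.001,0,70],[0,0,-0.005,0,70],[-0.002,0,-0.03,0,70],[-0.002,0,-0.07,0,70],[-0.002,0,-0.09,0,70],[-0.002,0,-0.09,0,70]]]}}

```text
time: 6.6
tool_pos: [0.5792, -0.0686, 0.1736]
tcp_rot: [0.998, 0.056, 0.003, 0.0]
wrist_force: [1.0, -0.1, -0.1]
gripper_width: 0.0598
gripper_force: 0.0
```

```bash
python3 go.py .570 .009 .17 .11 .57 .009 .08 .11
python3 - <<'E'
from cell import ctrl
import cv2
ctrl.read_camera("top")
print([(d["xyz"].round(3) if hasattr(d["xyz"],"round") else d["xyz"],d["score"]) for d in ctrl.search_frame("top","cassette_c")])
a=ctrl.read_camera("scene")[:,:,::-1]
cv2.imwrite("pics/p2.png",cv2.resize(a[150:250,285:435],None,fx=4,fy=4,interpolation=cv2.INTER_CUBIC))
E
```

```text
t 6.6 tcp [ 0.5792 -0.0686  0.1736] yaw 0.113 zaxis [ 0.006 -0.    -1.   ] F [ 0.96 -0.1  -0.1 ] M [-0.05 -0.01  0.01] w 0.0598 gf 0.0
shift [-0.0004 -0.0782  0.0035] spin 0.0026
shift [-0.001  -0.0782  0.0935] spin 0.0026
[([0.5792, 0.1011, 0.1145], 0.91), ([0.5901, 0.0149, 0.1208], 0.46)]
```

View pics/p2.png

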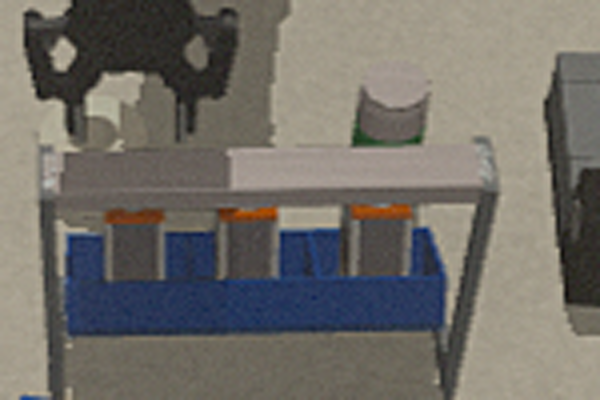

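The spent cassette is back level with the others (orange tops at crop rows 212–217). Next is the middle one.

Request:
{"api": "jog_arm", "payload": {"rows": [[[-0.001,-0.04,0,0,70],[-0.002,-0.078,0,0,70],[-0.002,-0.078,0.02,0,70],[-0.001,-0.078,0.045,0,70],[-0.001,-0.078,0.07,0,70],[-0.001,-0.078,0.085,0,70],[-0.001,-0.078,0.093,0,70],[-0.001,-0.078,0.093,0,70]]]}}

```text
time: 7.55
tool_pos: [0.566, 0.0087, 0.0753]
tcp_rot: [0.998, 0.056, -0.002, 0.0]
wrist_force: [0.9, -0.1, 0.3]
gripper_width: 0.0595
gripper_force: 0.0
```

```bash
python3 go.py .57 .009 .08 .11
```

```text
t 7.55 tcp [0.566  0.0087 0.0753] yaw 0.113 zaxis [-0.003 -0.    -1.   ] F [ 0.92 -0.06  0.29] M [-0.01 -0.01 -0.02] w 0.0595 gf 0.0
shift [ 0.004   0.0001 -0.0048] spin 0.0028
```

Request:
{"api": "jog_arm", "payload": {"rows": [[[0.004,0,-0.004,0,70],[0.004,0,-0.004,0,70],[0.004,0,-0.004,0,40],[0.004,0,-0.004,0,20],[0.004,0,-0.004,0,20],[0.004,0,-0.004,0,20],[0.004,0,-0.004,0,20],[0.004,0,-0.004,0,20]]]}}

```text
time: 8.35
tool_pos: [0.5718, 0.0094, 0.082]
tcp_rot: [0.998, 0.056, 0.001, 0.0]
wrist_force: [-1.6, 0.4, 4.3]
gripper_width: 0.0394
gripper_force: 59.2
```

```bash
python3 go.py .57 .009 .08 .11
```

```text
t 8.35 tcp [0.5718 0.0094 0.082 ] yaw 0.113 zaxis [ 0.002  0.    -1.   ] F [-1.62  0.36  4.35] M [0.01 0.17 0.01] w 0.0394 gf 59.2
shift [-0.0018  0.0002  0.002 ] spin 0.0028
```

Request:
{"api": "jog_arm", "payload": {"rows": [[[-0.001,0,-0.003,0,20],[-0.003,0,-0.008,0,20],[-0.005,0,-0.012,0,20],[-0.006,0,-0.016,0,20],[-0.008,0,-0.02,0,20],[-0.008,0,-0.02,0,20],[-0.008,0,-0.02,0,20],[-0.008,0,-0.02,0,20]]]}}

```text
time: 9.15
tool_pos: [0.5633, 0.0083, 0.101]
tcp_rot: [0.998, 0.056, -0.0, 0.0]
wrist_force: [1.2, 0.3, -2.9]
gripper_width: 0.0396
gripper_force: 61.3
```

```bash
python3 go.py .5718 .0094 .082 .113
```

```text
t 9.15 tcp [0.5633 0.0083 0.101 ] yaw 0.113 zaxis [-0. -0. -1.] F [ 1.19  0.26 -2.87] M [ 0.03 -0.34 -0.03] w 0.0396 gf 61.3
shift [ 0.0086 -0.0002  0.019 ] spin -0.0003
```

Request:
{"api": "jog_arm", "payload": {"rows": [[[0.001,0,0,0,20],[0.0015,0,-0.002,0,20],[0.0015,0,-0.003,0,20],[0.0015,0,-0.003,0,20],[0.0015,0,-0.003,0,20],[0.0015,0,-0.003,0,20]]]}}

```text
time: 9.75
tool_pos: [0.5647, 0.0085, 0.1039]
tcp_rot: [0.998, 0.056, -0.0, 0.0]
wrist_force: [-0.1, -0.3, -5.4]
gripper_width: 0.0394
gripper_force: 61.2
```

```bash
python3 go.py .5718 .0094 .082 .113
```

```text
t 9.75 tcp [0.5647 0.0085 0.1039] yaw 0.113 zaxis [-0. -0. -1.] F [-0.11 -0.29 -5.42] M [-0.02  0.05 -0.06] w 0.0394 gf 61.2
shift [ 0.0072 -0.0001  0.0219] spin -0.0003
```

Free lift reads about 5 N, so b is the full one. I'll extract it along the slope normal.

Request:
{"api": "jog_arm", "payload": {"rows": [[[-0.003,0,-0.007,0,20],[-0.006,0,-0.014,0,20],[-0.01,0,-0.022,0,20],[-0.013,0,-0.03,0,20],[-0.016,0,-0.04,0,20],[-0.02,0,-0.06,0,20],[-0.03,0,-0.09,0,20],[-0.04,0,-0.12,0,20]]]}}

```text
time: 10.55
tool_pos: [0.5243, 0.004, 0.2254]
tcp_rot: [0.998, 0.056, -0.0, -0.0]
wrist_force: [0.3, 0.0, -5.1]
gripper_width: 0.0393
gripper_force: 61.0
```

```bash
python3 - <<'E'
from fit import *
print(place(FEED,[[0,0,0],[-.03,0,0],[.01,0,0]]).round(4))
E
python3 go.py .4 .302 .235 .039
```

```text
[[0.4276 0.3029 0.    ]
 [0.3976 0.3017 0.    ]
 [0.4376 0.3033 0.    ]]
t 10.55 tcp [0.5243 0.004  0.2254] yaw 0.113 zaxis [-0.  0. -1.] F [ 0.26  0.01 -5.12] M [ 0.02  0.09 -0.06] w 0.0393 gf 61.0
shift [-0.09   -0.3101 -0.0095] spin 0.0739
```

Request:
{"api": "jog_arm", "payload": {"rows": [[[-0.01,-0.03,-0.01,0,20],[-0.02,-0.07,-0.01,0.01,20],[-0.035,-0.115,-0.01,0.03,20],[-0.05,-0.16,-0.01,0.04,20],[-0.06,-0.205,-0.01,0.06,20],[-0.075,-0.25,-0.01,0.07,20],[-0.085,-0.285,-0.01,0.074,20],[-0.09,-0.31,-0.01,0.074,20]]]}}

```text
time: 11.35
tool_pos: [0.3987, 0.3047, 0.235]
tcp_rot: [1.0, 0.021, 0.0, -0.001]
wrist_force: [0.7, -0.5, -4.4]
gripper_width: 0.0395
gripper_force: 62.0
```

```bash
python3 go.py .4 .302 .107 .039
python3 - <<'E'
from cell import ctrl
import cv2
a=ctrl.read_camera("scene")[:,:,::-1]; b=ctrl.read_camera("top")[:,:,::-1]
A=cv2.resize(a[100:250,390:490],(400,600),interpolation=cv2.INTER_CUBIC)
B=cv2.resize(b[200:310,150:223],(400,600),interpolation=cv2.INTER_CUBIC)
cv2.imwrite("pics/p3.png",cv2.hconcat([A,B]))
E
```

```text
t 11.35 tcp [0.3987 0.3047 0.235 ] yaw 0.042 zaxis [ 0.     0.001 -1.   ] F [ 0.66 -0.46 -4.42] M [-0.02  0.09 -0.01] w 0.0395 gf 62.0
shift [0.0011 0.0029 0.128 ] spin 0.0028
```

View pics/p3.png

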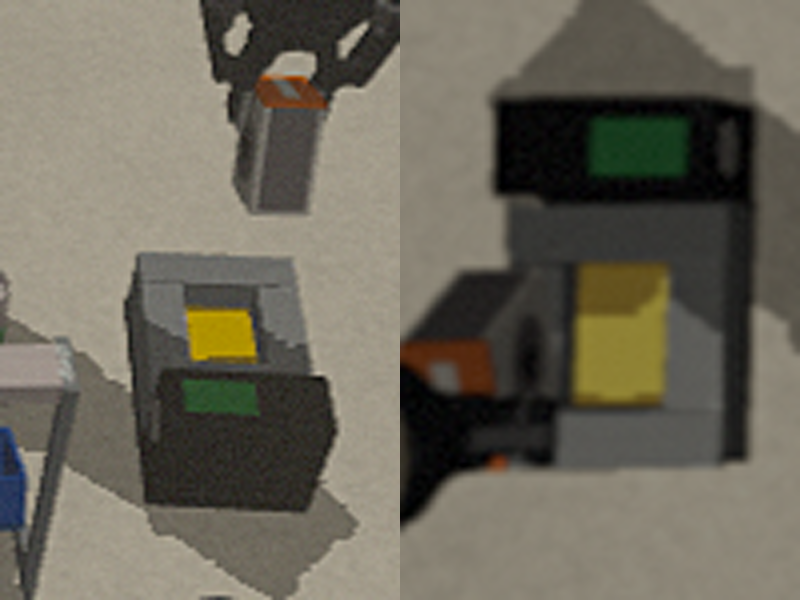

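The cassette is held with the tilt as expected (scene crop about (285,145)), and the top view is consistent once parallax is allowed for. I'll lower it so the low edge hangs just inside the well. Then I'll push its raised edge against the feeder head to turn it upright in the pads.

Request:
{"api": "jog_arm", "payload": {"rows": [[[0,0.003,0.03,0,20],[0,0.003,0.07,0,20],[0,0.003,0.1,0,20],[0,0.003,0.118,0,20],[0,0.003,0.126,0,20],[0,0.003,0.126,0,20],[0,0.003,0.126,0,20]]]}}

```text
time: 12.15
tool_pos: [0.4016, 0.2993, 0.1091]
tcp_rot: [1.0, 0.019, 0.001, -0.0]
wrist_force: [-1.0, 0.2, -5.2]
gripper_width: 0.0395
gripper_force: 62.1
```

```bash
python3 go.py .4336 .3031 .107 .039
python3 - <<'E'
from cell import ctrl
from fit import *
import cv2
a=ctrl.read_camera("scene")[:,:,::-1]; b=ctrl.read_camera("top")[:,:,::-1]
A=cv2.resize(a[120:245,400:490],(430,600),interpolation=cv2.INTER_CUBIC)
# predicted cassette corners in top view
s=ctrl.state();p=s["tool_pos"]
B=cv2.resize(b[190:310,130:223],None,fx=5,fy=5,interpolation=cv2.INTER_CUBIC)
for u,w in((47,-63),(-17,-63),(47,17),(-17,17)):
  for y in(-20,20):
    L=np.array([[u*C-w*S,y,u*S+w*C]])/1000; P=place([p[0],p[1],.042],L); P[:,2]+=p[2]+.0187
    q=(proj(P)[0]-[130,190]+.5)*5-.5; cv2.circle(B,tuple(int(v) for v in q),3,(255,0,255) if w<0 else (255,255,0),-1)
cv2.imwrite("pics/p4.png",np.hstack([A[:600,:330],B]))
E
```

```text
t 12.15 tcp [0.4016 0.2993 0.1091] yaw 0.038 zaxis [ 0.001  0.001 -1.   ] F [-0.97  0.18 -5.16] M [ 0.06  0.09 -0.02] w 0.0395 gf 62.1
shift [ 0.0322 -0.0026  0.0021] spin -0.0006
```

View pics/p4.png

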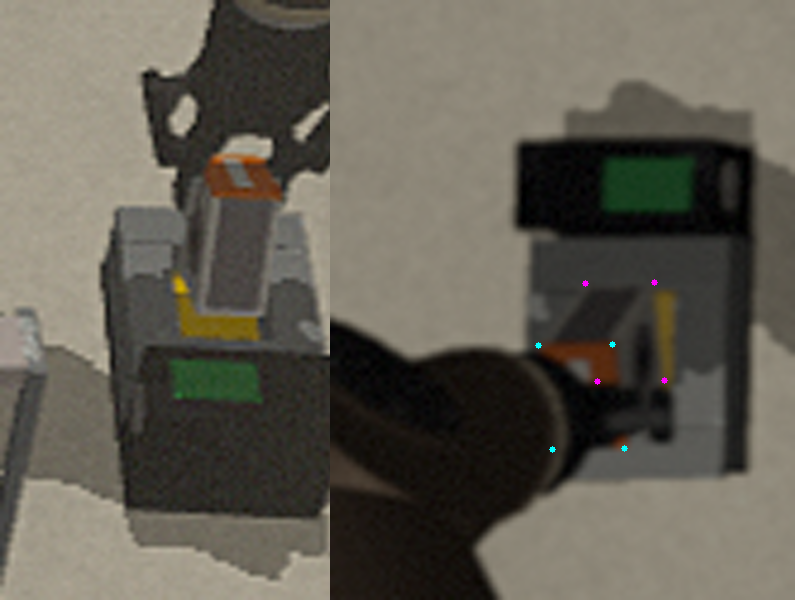

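The overlay matches the held cassette to within a few pixels (5x view, about 1–2 mm). Now I push towards the head.

Request:
{"api": "jog_arm", "payload": {"rows": [[[0.01,-0.003,0.002,0,20],[0.02,-0.003,0.002,0,20],[0.026,-0.003,0.002,0,20],[0.03,-0.003,0.002,0,20],[0.033,-0.003,0.002,0,20],[0.036,-0.003,0.002,0,20],[0.038,-0.003,0.002,0,20],[0.038,-0.003,0.002,0,20]]]}}

```text
time: 13.05
tool_pos: [0.4333, 0.303, 0.1051]
tcp_rot: [1.0, 0.021, -0.004, 0.002]
wrist_force: [-18.1, -1.0, 4.1]
gripper_width: 0.0393
gripper_force: 62.9
```

```bash
python3 go.py .4336 .3031 .107 .039
```

```text
t 13.05 tcp [0.4333 0.303  0.1051] yaw 0.041 zaxis [-0.008 -0.003 -1.   ] F [-18.09  -0.98   4.06] M [-0.31  3.76 -0.14] w 0.0393 gf 62.9
shift [ 0.0003 -0.0001 -0.0019] spin 0.0023
```

Request:
{"api": "jog_arm", "payload": {"rows": [[[0.006,0,-0.001,0,20],[0.008,0,-0.002,0,20],[0.01,0,-0.003,0,20],[0.01,0,-0.003,0,20]]]}}

```text
time: 13.45
tool_pos: [0.4392, 0.3045, 0.1079]
tcp_rot: [1.0, 0.022, -0.007, 0.002]
wrist_force: [-31.4, 1.1, 11.9]
gripper_width: 0.0395
gripper_force: 65.1
```

```bash
python3 go.py .4556 .304 .113 .039
```

```text
t 13.45 tcp [0.4392 0.3045 0.1079] yaw 0.044 zaxis [-0.014 -0.004 -1.   ] F [-31.4    1.12  11.94] M [ 0.07  6.85 -0.07] w 0.0395 gf 65.1
shift [ 0.0163  0.0013 -0.0053] spin 0.0053
```

Request:
{"api": "jog_arm", "payload": {"rows": [[[0.008,0,-0.003,0,20],[0.01,0,-0.005,0,20],[0.012,0,-0.006,0,20],[0.012,0,-0.006,0,20]]]}}

```text
time: 13.85
tool_pos: [0.4554, 0.3054, 0.1146]
tcp_rot: [1.0, 0.021, -0.004, 0.0]
wrist_force: [-17.4, 2.5, 6.4]
gripper_width: 0.0391
gripper_force: 67.5
```

```bash
python3 go.py .4556 .304 .113 .039
python3 - <<'E'
from cell import ctrl
import cv2,numpy as np
a=ctrl.read_camera("scene")[:,:,::-1]; b=ctrl.read_camera("top")[:,:,::-1]
A=cv2.resize(a[120:245,400:470],(336,600),interpolation=cv2.INTER_CUBIC)
B=cv2.resize(b[190:310,130:223],None,fx=5,fy=5,interpolation=cv2.INTER_CUBIC)
cv2.imwrite("pics/p5.png",np.hstack([A[:600,:330],B]))
E
```

```text
t 13.85 tcp [0.4554 0.3054 0.1146] yaw 0.042 zaxis [-0.008 -0.001 -1.   ] F [-17.38   2.47   6.41] M [ 0.38  3.97 -0.07] w 0.0391 gf 67.5
shift [0.0001 0.0014 0.0016] spin 0.0032
```

View pics/p5.png

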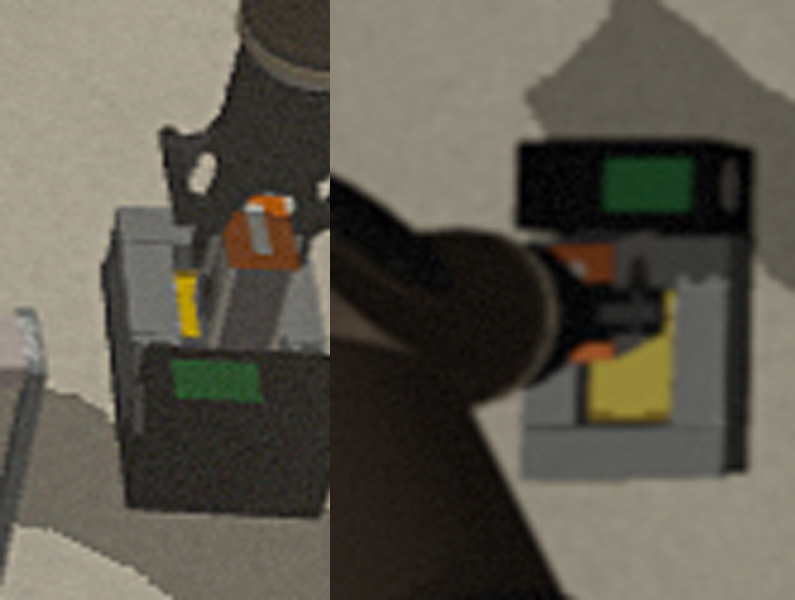

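The cassette has pivoted in the pads and is nearly flush with the head. One more small push.

Request:
{"api": "jog_arm", "payload": {"rows": [[[0.003,0.001,0,0,20],[0.005,0.001,0,0,20],[0.005,0.001,0,0,20],[0.005,0.001,0,0,20]]]}}

```text
time: 14.35
tool_pos: [0.4608, 0.3048, 0.1145]
tcp_rot: [1.0, 0.021, -0.004, 0.0]
wrist_force: [-14.6, 2.1, 2.9]
gripper_width: 0.0396
gripper_force: 67.7
```

```bash
python3 go.py .4556 .304 .113 .039
```

```text
t 14.35 tcp [0.4608 0.3048 0.1145] yaw 0.042 zaxis [-0.007 -0.001 -1.   ] F [-14.56   2.13   2.88] M [ 0.58  3.71 -0.03] w 0.0396 gf 67.7
shift [-0.0052  0.0006  0.0015] spin 0.003
```

Request:
{"api": "jog_arm", "payload": {"rows": [[[-0.005,0.001,0,0,20],[-0.012,0.001,-0.01,0,20],[-0.03,0.001,-0.02,0,20],[-0.043,0.001,-0.02,0,20],[-0.043,0.001,-0.02,0,20],[-0.043,0.001,-0.02,0,20]]]}}

```text
time: 14.95
tool_pos: [0.423, 0.3007, 0.1351]
tcp_rot: [1.0, 0.02, 0.0, 0.0]
wrist_force: [0.9, 1.1, -5.6]
gripper_width: 0.0397
gripper_force: 66.8
```

```bash
python3 go.py .4178 .303 .134 .039
python3 - <<'E'
from fit import *
import cv2
cs=ctrl.calibration("scene");Ks=cs["intrinsics"];Rs=R.from_quat(cs["rotation"]).as_matrix();ts=cs["xyz"]
def pj(P,top):
    if top: return proj(P)
    q=(P-ts)@Rs@Ks.T; return q[:,:2]/q[:,2:]
a=ctrl.read_camera("scene")[:,:,::-1]; b=ctrl.read_camera("top")[:,:,::-1]
A=cv2.resize(a[125:245,400:475],None,fx=5,fy=5,interpolation=cv2.INTER_CUBIC)
B=cv2.resize(b[190:310,140:223],None,fx=5,fy=5,interpolation=cv2.INTER_CUBIC)
p=ctrl.state()["tool_pos"]
for img,o,tp in((A,(400,125),0),(B,(140,190),1)):
  for dx in(42-64,42):
    for w in(-63,17):
      for y in(-20,20):
        P=place([p[0],p[1],.042],[[dx/1e3,y/1e3,w/1e3+p[2]+.0187]])
        q=(pj(P,tp)[0]-o+.5)*5-.5; cv2.circle(img,tuple(int(v) for v in q),3,(255,0,255) if w<0 else (255,255,0),-1)
cv2.imwrite("pics/p6.png",np.hstack([A,B]))
E
```

```text
t 14.95 tcp [0.423  0.3007 0.1351] yaw 0.039 zaxis [ 0.001 -0.    -1.   ] F [ 0.91  1.1  -5.65] M [ 0.04 -0.04  0.07] w 0.0397 gf 66.8
shift [-0.0051 -0.0025  0.0011] spin 0.0
```

View pics/p6.png

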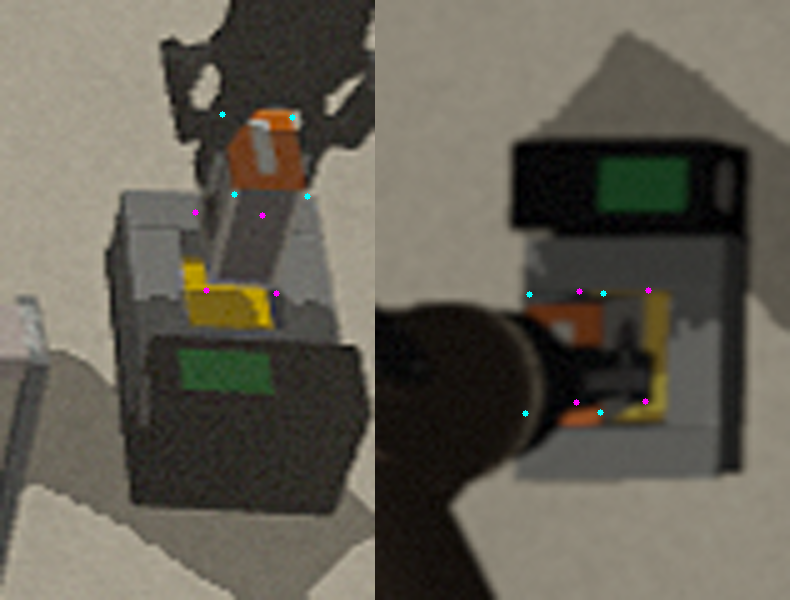

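Residual tilt is small: the orange top and the base edge are both offset from the prediction by a similar amount, about 4–8 px at 5x. The cassette sits over the well, so I'll lower it.

Request:
{"api": "jog_arm", "payload": {"rows": [[[0,-0.0025,0.005,0,20],[0,-0.0025,0.01,0,20],[0,-0.0025,0.016,0,20],[0,-0.0025,0.022,0,20],[0,-0.0025,0.028,0,20],[0,-0.0025,0.032,0,20],[0,-0.0025,0.032,0,20]]]}}

```text
time: 15.75
tool_pos: [0.4224, 0.303, 0.1022]
tcp_rot: [1.0, 0.019, -0.0, 0.0]
wrist_force: [0.0, -0.3, -5.0]
gripper_width: 0.0394
gripper_force: 66.8
```

```bash
python3 go.py .423 .303 .09 .039
```

```text
t 15.75 tcp [0.4224 0.303  0.1022] yaw 0.039 zaxis [-0.001 -0.001 -1.   ] F [ 0.04 -0.32 -5.01] M [-0.02  0.05 -0.04] w 0.0394 gf 66.8
shift [ 0.0006 -0.      0.0122] spin -0.0003
```

Request:
{"api": "jog_arm", "payload": {"rows": [[[0,0,0.005,0,20],[0,0,0.01,0,20],[0,0,0.014,0,20],[0,0,0.017,0,20],[0,0,0.02,0,20],[0,0,0.023,0,20],[0,0,0.023,0,20]]]}}

```text
time: 16.45
tool_pos: [0.4228, 0.3033, 0.0798]
tcp_rot: [1.0, 0.019, -0.0, 0.0]
wrist_force: [1.0, -1.2, -1.9]
gripper_width: 0.0393
gripper_force: 66.9
```

```bash
python3 go.py .423 .303 .079 .039
```

```text
t 16.45 tcp [0.4228 0.3033 0.0798] yaw 0.039 zaxis [-0. -0. -1.] F [ 1.03 -1.15 -1.95] M [-0.11  0.11  0.02] w 0.0393 gf 66.9
shift [0.0002 0.0003 0.0008] spin -0.0003
```

Request:
{"api": "jog_arm", "payload": {"rows": [[[0,0,0.003,0,20],[0,0,0.005,0,20],[0,0,0.007,0,20],[0,0,0.007,0,20]]]}}

```text
time: 16.85
tool_pos: [0.4228, 0.3034, 0.0729]
tcp_rot: [1.0, 0.019, 0.0, -0.0]
wrist_force: [-0.1, -0.3, -1.7]
gripper_width: 0.0392
gripper_force: 67.2
```

```bash
python3 go.py .423 .303 .079 .039
```

```text
t 16.85 tcp [0.4228 0.3034 0.0729] yaw 0.039 zaxis [ 0.  0. -1.] F [-0.11 -0.27 -1.69] M [-0.11  0.18 -0.03] w 0.0392 gf 67.2
shift [ 0.0002  0.0004 -0.0061] spin -0.0002
```

Request:
{"api": "jog_arm", "payload": {"rows": [[[0,0,0.002,0,20],[0,0,0.004,0,20],[0,0,0.004,0,20],[0,0,0.004,0,20]]]}}

```text
time: 17.25
tool_pos: [0.4228, 0.3034, 0.069]
tcp_rot: [1.0, 0.019, 0.0, -0.0]
wrist_force: [0.6, -0.4, -0.2]
gripper_width: 0.0391
gripper_force: 67.3
```

```bash
python3 go.py .423 .303 .079 .039
```

```text
t 17.25 tcp [0.4228 0.3034 0.069 ] yaw 0.039 zaxis [ 0.  0. -1.] F [ 0.64 -0.36 -0.24] M [-0.08  0.18  0.03] w 0.0391 gf 67.3
shift [ 0.0001  0.0004 -0.01  ] spin -0.0003
```

Its weight is now carried by the floor. I'll release and rise.

Request:
{"api": "jog_arm", "payload": {"rows": [[[0,0,0,0,55],[0,0,0,0,60],[0,0,0,0,65],[0,0,0,0,65],[0,0,-0.02,0,65],[0,0,-0.06,0,65],[0,0,-0.1,0,65],[0,0,-0.14,0,65]]]}}

```text
time: 18.05
tool_pos: [0.4224, 0.3032, 0.2105]
tcp_rot: [1.0, 0.02, -0.0, 0.0]
wrist_force: [0.9, 0.7, 0.2]
gripper_width: 0.0554
gripper_force: 0.0
```

Request:
{"api": "jog_arm", "payload": {"rows": [[[0,0,-0.04,0,65],[-0.03,0.04,-0.04,0,65],[-0.03,0.09,-0.04,0,65],[-0.03,0.14,-0.04,0,65],[-0.03,0.18,-0.04,0,65],[-0.03,0.2,-0.04,0,65],[-0.03,0.2,-0.04,0,65],[-0.03,0.2,-0.04,0,65]]]}}

```text
time: 18.85
tool_pos: [0.4005, 0.1025, 0.2492]
tcp_rot: [1.0, 0.019, 0.0, -0.0]
wrist_force: [0.1, 0.5, 0.1]
gripper_width: 0.0552
gripper_force: 0.0
```

```bash
python3 go.py
python3 - <<'E'
from cell import ctrl
from fit import *
import cv2
cs=ctrl.calibration("scene");Ks=cs["intrinsics"];Rs=R.from_quat(cs["rotation"]).as_matrix();ts=cs["xyz"]
def pj(P,top):
    if top: return proj(P)
    q=(P-ts)@Rs@Ks.T; return q[:,:2]/q[:,2:]
a=ctrl.read_camera("scene")[:,:,::-1]; b=ctrl.read_camera("top")[:,:,::-1]
A=cv2.resize(a[125:265,285:475],None,fx=4,fy=4,interpolation=cv2.INTER_CUBIC)[:, :450+310]
B=cv2.resize(b[200:305,150:223],None,fx=5,fy=5,interpolation=cv2.INTER_CUBIC)
A=A[:525,340:]
for img,o,tp,f,ox in((A,(370,125),0,4,0),(B,(150,200),1,5,0)):
  for x in(-32,32):
    for y in(-20,20):
      for z in (109,):
        P=place(FEED,[[x/1e3,y/1e3,z/1e3]])
        q=(pj(P,tp)[0]-o+.5)*f-.5; cv2.circle(img,tuple(int(v) for v in q),2,(255,0,255),-1)
cv2.imwrite("pics/p7.png",np.hstack([A,B]))
E
```

```text
t 18.85 tcp [0.4005 0.1025 0.2492] yaw 0.038 zaxis [ 0.  0. -1.] F [0.07 0.49 0.15] M [ 0.02  0.04 -0.05] w 0.0552 gf 0.0
```

View pics/p7.png

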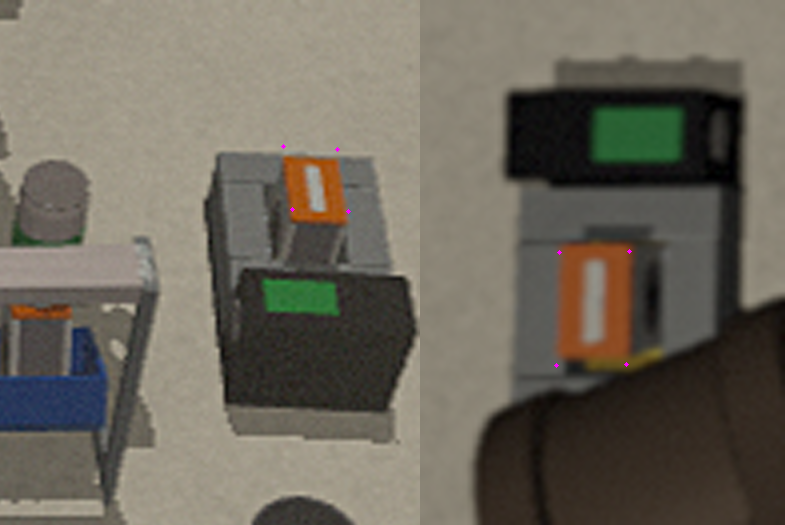

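The cassette stands in the well, with its orange top lying about 4 mm forward of centre. I'll check numerically that it is flat.

Run:
```python
from fit import *
import cv2
cs=ctrl.calibration("scene");Ks=cs["intrinsics"];Rs=R.from_quat(cs["rotation"]).as_matrix();ts=cs["xyz"]
def pj(P,top):
    if top: return proj(P)
    q=(P-ts)@Rs@Ks.T; return q[:,:2]/q[:,2:]
obs={}
for n,box in(("scene",(405,480,140,200)),("top",(150,223,230,285))):
    im=ctrl.read_camera(n);h=cv2.cvtColor(im,cv2.COLOR_RGB2HSV)
    sub=h[box[2]:box[3],box[0]:box[1]]
    m=((sub[...,0]<16)&(sub[...,1]>110)&(sub[...,2]>60)).astype(np.uint8)
    m=cv2.resize(m*255,None,fx=8,fy=8,interpolation=cv2.INTER_CUBIC);m=(m>127).astype(np.uint8)
    m=cv2.morphologyEx(m,cv2.MORPH_CLOSE,np.ones((61,61),np.uint8))
    c=max(cv2.findContours(m,0,2)[0],key=cv2.contourArea)
    h=cv2.approxPolyDP(cv2.convexHull(c),.06*cv2.arcLength(c,True),True)[:,0]
    obs[n]=(h+.5)/8-.5+[box[0],box[2]];print(n,obs[n].round(1).tolist(),cv2.contourArea(c)/64)
def corners(p):
    L=np.array([[x,y,0] for x in(-.032,.032) for y in(-.02,.02)])
    Rm=R.from_euler("zyx",[FEED[2]+p[3],p[4],0]).as_matrix()
    return L@Rm.T+p[:3]
def res(p):
    r=[]
    for n in obs:
        q=pj(corners(p),n=="top")
        r.append(np.concatenate([o-q[np.argmin(np.linalg.norm(q-o,axis=1))] for o in obs[n]]))
    return np.concatenate(r)
s=least_squares(res,[.432,.303,.109,0,0]);print("top centre xyz, dyaw, tilt deg",s.x[:4].round(4),np.rad2deg(s.x[4]).round(1),"rms",np.sqrt(np.mean(s.fun**2)).round(2))
ctrl.read_camera("scene");print([np.round(d["xyz"],3).tolist()+[d["score"]] for d in ctrl.search_frame("scene","cassette_a")],ctrl.state()["time"])
```

```text
scene [[440.7, 163.7], [454.3, 164.7], [456.3, 180.3], [441.6, 179.1]] 232.0
top [[177.7, 248.7], [192.4, 248.9], [190.1, 271.4], [176.6, 270.1]] 349.0859375
top centre xyz, dyaw, tilt deg [ 0.4315  0.3042  0.1029 -0.0545] -0.9 rms 0.38
[[0.45, 0.302, 0.105, 0.68], [0.626, -0.062, 0.118, 0.67], [0.602, 0.102, 0.111, 0.62]] 19.15
```

The fit shows it flat (tilt about 1°). Its top is at z≈0.105, so the floor has sunk by roughly 11–16 mm. Both spent cassettes are where they started.

```bash
python3 -c "
from cell import ctrl
print(ctrl.finish_job())"
```

```text
the job is handed in; nothing more can be done
None
```

The full cassette, the middle one (lift read about 5 N, against 1.2 N for the right-hand one), stands flat in the feeder well with the sprung floor sunk; I never lifted the left-hand one, both spent cassettes are in their own compartments, and the job was handed in at about 19 s.

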